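# Change the lower feed roller of the bamboo-stick mill

## Robot

A 6-joint arm with a two-finger parallel gripper is mounted at the origin on the work surface. World frame = base frame: x ahead of the robot, y to its left, z up, the work surface at z = 0. Lengths are in mm, angles in rad, forces in N, time in s.
With the tool pointing down it reaches from about 275 to 875 mm from the base axis. Payload 12.5 kg.
Tool frame: the origin (TCP) lies midway between the tips of the shut fingers; the grasp point (between the pads) lies 19 mm behind it; z points along the fingers, y is the line along which they close (so a half turn about z gives the same grasp; the last joint's range is limited). The gripper opens to 85 mm and grips with 20 to 120 N. Pads are 22 mm wide; open, the fingers measure 114 mm over their backs; the gripper's body (76 mm by 85 mm) begins 54 mm behind the grasp point. The pads swing forward as they close: fully open they stand 13 mm farther back than shut.
Start: joints at [1.138, 0.351, 1.652, -0, 1.139, -0.085], TCP at [187.425, 517.065, 231.29] pointing down, gripper open.
Joint ranges: [-2.75, 2.75], [-0.79, 2.1], [0.01, 2.65], [-1.57, 4.71], [0.07, 3.14], [-2.87, 2.87]. Speed limits (rad/s): [2.22, 2.22, 2.79, 3.14, 3.14, 3.14].

## Interface

Orientations are given as a unit quaternion [w, x, y, z].
In Python, from bench import arm gives the robot as it stands.
- The arm moves only by the shell command python3 -m crank 'ROWS' [OPENING] [FORCE]. ROWS is JSON, one flat list of numbers, 6 for each row, row after row: the shift along the tool's x, y, z in m, then the turn, a rotation vector about the tool's x, y, z in rad. A call has 1 to 12 rows; each row shifts and turns the commanded pose from where the row before left it, along the tool's axes as they then stand; what a row does not reach is not made up. A row lasts 1/10 s, in which the tool goes at most 50 mm and 8.59 degrees, less where a joint would pass 70% of its speed; a pose out of reach is approached as far as the arm can. A call is refused whole if a number of a shift passes 0.05 or a number of a turn 0.15, either way. A call with a gripper value outside its range is refused whole. OPENING is the closure, from -1 (fully open) to 1 (shut), set as the call begins (- or left out, the last holds). The fingers move at their own pace and stop on an object; FORCE is the grip in N (left out, the last holds). Time passes only in rows, so rows that do not move let the fingers close. It gives the time, the measured TCP pose, the force, the opening and the grip force at its end, in the units of the state.
- arm.get_state(): the state, without advancing time (a new reading comes with each control period).
- arm.snapshot(name): name is "scene" or "top" or "wrist"; returns a dict with "color" (384x512x3 uint8, blue, green, red), "vfov" (degrees; the focal length in pixels is half the picture's height over the tangent of half this angle, whatever the lens; pixels are square), "cx", "cy" (the principal point, pixels), "R" (3x3) and "t" (3): a world point X has camera coordinates R X + t. Camera axes: x right, y down, z forward; pixel columns grow to the right and rows downward; lengths in mm; the calibration is good to about 2 mm. A picture is of the moment at which its call begins. There is no depth.
- arm.close_job(): hands the job in; it is judged then, once.
The state is a dict: "time_s": time; "q": joint angles; "joint_vel": joint speeds; "joint_torque": joint torques, N m; "position": TCP position; "orientation": TCP orientation; "wrist_force": force on the tool from outside, world axes, zero at the start; "torque": the same for the moment, N m; "gripper_width": finger opening in mm; "gripper_force": force on a finger pad.
Only numpy, scipy, OpenCV 4.12 (cv2) and the standard library are available. Lean on these libraries where they do the work, as an engineer would, in place of code of your own. Each camera call takes 0.05 s, during which the arm holds its last target. There are 200 camera calls.

## Task

Change the lower feed roller of the roller stand: set the pressure bar down upright on the open part of the metal tray and lay the upper roller in the tray's V rest, then lift the old lower roller out and lay it in the empty V rest on the wooden rack. Lower the spare roller into the bottom of the stand's slots with its coupling disc on the same side as the old one's, put the upper roller back on top of it and seat the pressure bar fully down across both cheeks as it was. Lower the parts into place, do not drop them, and do not disturb the grease tin.

Things in the scene. Friction and masses are not known exactly. Their poses are not given: they have to be found in the camera images.
- stand: Blue fixed stand, 118 mm high. Two cheeks 12 mm thick at y = -52, +52 mm, 76 mm wide (x). Each has an upward-open slot at x = 0, 24 mm wide, mouth flared to 42, bottom 40 mm up. Seated: lower roller's axis 48 mm up, upper's 94 (on the lower), bar's handle 162. Coupling disc belongs at +y; a stop plate at y = -80 blocks it at the other end. Origin: underside, mid cheeks; y along rollers, z up.
- bar_grip (a point): Steel pressure bar across both cheeks, over the rollers: 138 mm long (y), feet 76 mm wide, 0.6 kg. Point: centre of its handle, a 12 x 12 mm bar 74 mm long (y), 26 mm free below, 58 mm above the underside, on which it stands by itself. Tongues 16 mm wide hang in the slots, end lips outside the cheeks (7 mm play along y), 14 mm below the cheek tops. z up.
- upper_c (a point): Upper roller, in the stand under the bar: smooth grey plastic barrel, diameter 40 mm, 76 mm long. Steel shaft 16 mm thick, 140 mm overall, alike at both ends, no disc; 0.33 kg. 8 mm end play between the cheeks. Point: centre of the barrel, on the axis. y along the axis (x and z may be turned about it).
- old_c (a point): Old lower roller, at the bottom of the stand: black plastic barrel, diameter 52 mm, 76 mm long, three wide grooves. Steel shaft 16 mm thick, y = -70 to 98 mm, ending at +y in a coupling disc, diameter 36 mm, 10 mm thick; 0.45 kg. Point: centre of the barrel, on the axis. y along the axis towards the disc (x and z may be turned about it).
- spare_c (a point): Spare lower roller, lying in rest_a on the wooden rack: black plastic barrel, diameter 52 mm, 76 mm long, eight fine grooves. Shaft and coupling disc (at +y) as on the old roller; 0.45 kg. 8 mm end play between the cheeks. Point: centre of the barrel, on the axis. y along the axis towards the disc (x and z may be turned about it).
- rest_a: Wooden V rest on the wooden rack, holding the spare roller at the start; a roller lying in it has its axis 40 mm above the origin. Strip 44 x 132 mm (along y) with two 12 mm thick supports at y = -58 and 58 mm, 90 degree Vs open upward, 40 mm wide at the mouth, 49 mm high; the bare shaft lies in them, the barrel between with 14 mm end play. Fixed. Origin: underside, centre.
- rest_b: Empty wooden V rest on the wooden rack, for the old roller; a roller lying in it has its axis 40 mm above the origin. Strip 44 x 132 mm (along y) with two 12 mm thick supports at y = -58 and 58 mm, 90 degree Vs open upward, 40 mm wide at the mouth, 49 mm high; the bare shaft lies in them, the barrel between with 14 mm end play. Fixed. Origin: underside, centre.
- rest_c: Empty wooden V rest in the metal tray, for the upper roller meanwhile; a roller lying in it has its axis 40 mm above the origin. Strip 44 x 132 mm (along y) with two 12 mm thick supports at y = -58 and 58 mm, 90 degree Vs open upward, 40 mm wide at the mouth, 49 mm high; the bare shaft lies in them, the barrel between with 14 mm end play. Fixed. Origin: underside, centre.
- tray: Shallow fixed metal tray, 250 mm (x) by 180 mm (y), rim 12 mm high, floor 4 mm thick. Its -x half carries rest_c; its +x half, about x = 62 mm, is open for the pressure bar, laid parallel to the rest (along y). With the bar on the floor its handle's centre is 62 mm above the origin. Origin: centre of the underside; z up.
- tin: Bystander: round steel grease tin with lid, 76 mm in diameter, 46 mm high, on the bench between robot and stand. Origin: centre of its underside.
Things that resemble listed ones, but are neither listed nor needed, are in the scene too. What is shaped like the part that bears spare_c but purple is not meant.

How it is judged:
By the outcome, as a careful person would: the job done as asked, in the order asked, and still so for the second after the job is handed in, with the robot touching nothing.
It also fails if it takes over 138 s, if anything falls off the work surface, if the arm or the gripper's body presses on something with over 40 N, if the wrist force passes 120 N, or if a joint passes its speed limit or range.

## Working session

There is one attempt and no reset: what is moved stays moved. The work goes in short steps, Python scripts to look and compute and a shell command to move; the robot and the scene stay as the last step left them, time stands still between calls to the robot, and variables do not carry over. Pictures are saved under pics/ and viewed, at most 14 in all, crops included, and the job is handed in when it is done.

```bash
mkdir -p pics; ls; cat > h.py <<'E'
from bench import arm
import numpy as np, cv2
def snap(n,f):
    s=arm.snapshot(n); cv2.imwrite(f'pics/{f}.png',s['color'])
    np.savez(f'{f}.npz',**{k:s[k] for k in('vfov','cx','cy','R','t')},color=s['color']); return s
def ray(f,u,v,z):
    s=np.load(f+'.npz'); fl=192/np.tan(np.radians(s['vfov'])/2)
    R=s['R'];t=s['t']; d=R.T@np.array([(u-s['cx'])/fl,(v-s['cy'])/fl,1]); c=-R.T@t
    return c+d*(z-c[2])/d[2]
def proj(f,X):
    s=np.load(f+'.npz'); fl=192/np.tan(np.radians(s['vfov'])/2)
    p=s['R']@np.array(X,float)+s['t']; return np.array([s['cx']+fl*p[0]/p[2],s['cy']+fl*p[1]/p[2]])
def crop(f,u0,v0,w,h,k):
    s=np.load(f+'.npz')['color'][v0:v0+h,u0:u0+w]; cv2.imwrite(f'pics/{f}_c{u0}_{v0}.png',cv2.resize(s,None,fx=k,fy=k,interpolation=cv2.INTER_CUBIC))
E
python3 - <<'E'
from h import *
for n in('scene','top','wrist'):
    s=snap(n,n+'0'); print(n,s['vfov'],s['cx'],s['cy'],-s['R'].T@s['t'],s['R'].round(2).tolist())
a=[cv2.imread(f'pics/{n}0.png') for n in('scene','top')]
cv2.imwrite('pics/both.png',cv2.resize(np.vstack(a),None,fx=.78,fy=.78))
print(arm.get_state())
E
```

```text
pics
scene 42.12151411980947 266.12972970242976 190.48498910049693 [1238.01477024 -775.76542172  841.57795299] [[0.78, 0.63, 0.0], [0.33, -0.41, -0.85], [-0.53, 0.66, -0.53]]
top 45.739104549344795 254.83303841047223 183.91598541561729 [ 269.31354469  130.82394331 1575.26137013] [[-0.02, -1.0, 0.01], [-0.99, 0.02, -0.17], [0.17, -0.01, -0.99]]
wrist 61.10343704440944 253.66533006356048 198.21696336514682 [123.45087196 540.52406023 372.75387393] [[0.34, 0.94, -0.0], [0.91, -0.33, 0.27], [0.25, -0.09, -0.96]]
{'time_s': 0.15, 'q': array([ 1.13840434e+00,  3.51116308e-01,  1.65226646e+00,  6.60983501e-06,
        1.13914148e+00, -8.45394712e-02]), 'joint_vel': array([ 4.76767498e-04, -1.10933555e-03, -1.95647440e-03,  8.08244833e-05,
       -3.35800809e-04,  6.65413246e-04]), 'joint_torque': array([ 7.22607638e-04, -5.06242239e+01, -2.91502941e+01, -1.04348958e-04,
        3.39329737e-03,  6.37783842e-06]), 'position': array([187.31685105, 516.84072418, 230.88403626]), 'orientation': array([-1.21957899e-04,  1.73052039e-01,  9.84912572e-01, -4.49557244e-04]), 'wrist_force': array([-0.38675961, -0.27048529,  1.03610337]), 'torque': array([-0.09138384,  0.07522928, -0.05865094]), 'gripper_force': 0.0, 'gripper_width': 85.61966033020096}
```

View pics/top0.png

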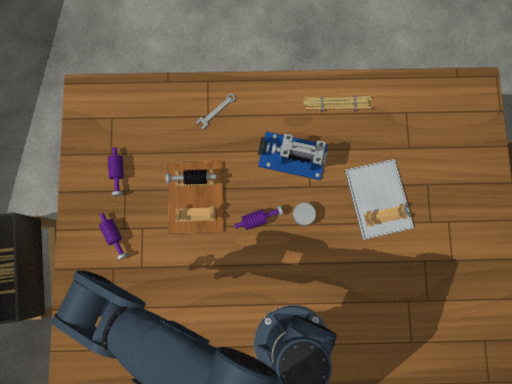

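View pics/scene0.png

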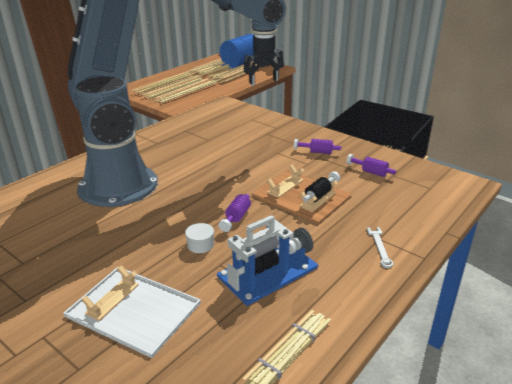

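```bash
python3 - <<'E'
from h import *
crop('top0',155,120,190,130,4)
crop('top0',335,145,90,100,6)
crop('scene0',205,160,160,150,4)
E
```

```text
(no output)
```

View pics/top0_c155_120.png

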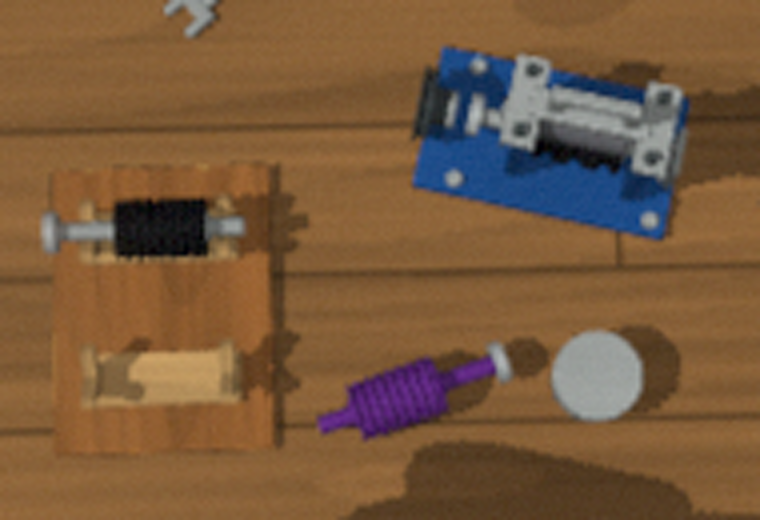

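View pics/top0_c335_145.png

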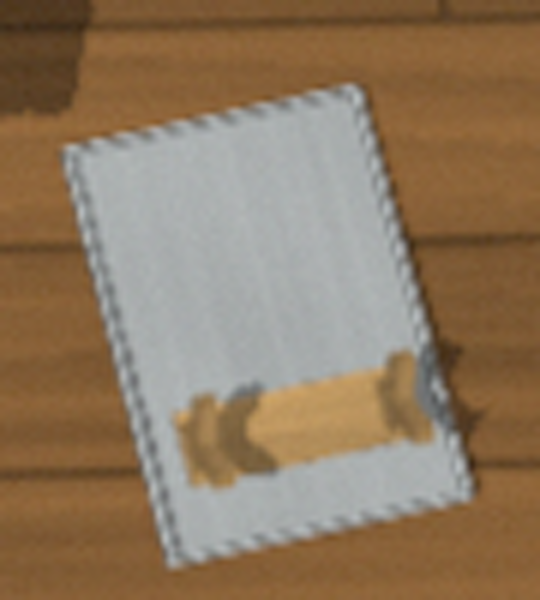

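View pics/scene0_c205_160.png

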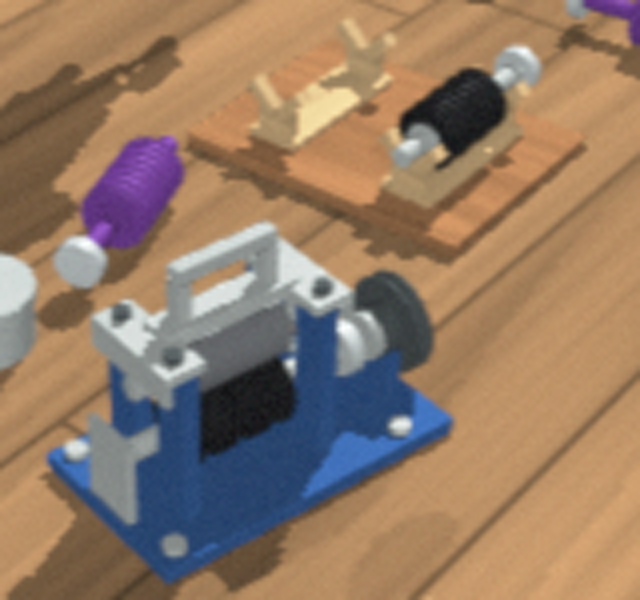

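```bash
cat >> h.py <<'E'
def cr(f,u0,v0,k,pts,z): return np.array([ray(f,u0+(a+.5)/k-.5,v0+(b+.5)/k-.5,z) for a,b in pts])[:,:2]
def ang(a,b): return np.degrees(np.arctan2(*(np.array(b)-a)[[1,0]]))
E
python3 - <<'E'
from h import *
np.set_printoptions(precision=1,suppress=True)
T=lambda p,z:cr('top0',155,120,4,p,z)
b=T([(534,69),(521,130),(664,97),(652,157)],130);print('bolts',b.mean(0),ang(b[2:].mean(0),b[:2].mean(0))-90,ang(b[[1,3]].mean(0),b[[0,2]].mean(0)))
h=T([(553,95),(642,118)],168);print('handle',h.mean(0),ang(h[1],h[0])-90)
p=T([(443,45),(690,98),(663,240),(413,186)],8);print('plate',p.mean(0),p.tolist(),ang(p[1],p[0])-90,ang(p[2],p[3])-90)
s=T([(50,233),(243,226)],52);print('spare shaft',s,ang(s[1],s[0])-90); print('barrel',T([(115,228),(208,226)],52),T([(162,202),(163,257)],52))
r=T([(95,375),(232,373)],61);print('rest_b',r,r.mean(0),ang(r[1],r[0])-90)
k=T([(52,172),(278,163),(280,447),(57,453)],12);print('rack',k,ang(k[1],k[0])-90)
q=lambda p,z:cr('top0',335,145,6,p,z)
c=q([(205,445),(405,393)],53);print('rest_c',c,c.mean(0),ang(c[1],c[0])-90)
t=q([(68,150),(355,88),(475,495),(170,562)],12);print('tray',t,t.mean(0),ang(t[1],t[0])-90,ang(t[2],t[3])-90, ang(t[3],t[0]))
print('tin',T([(597,375)],46))
print([proj('scene0',[*b.mean(0),z]) for z in (0,162)])
E
```

```text
bolts [633.6 -47.9] -13.397295418250778 -13.605344223305696
handle [629.4 -47.2] -16.08252577434338
plate [639.1 -26. ] [[729.3861597343587, 68.09495069250652], [676.4372682862884, -150.0236260581667], [548.8511445049321, -120.05529044085506], [601.5549904608863, 97.81657196238062]] -13.644772619865691 -13.598781455126186
spare shaft [[557.6 407.9]
 [560.4 244.2]] 0.9551329283379175
barrel [[560.9 352.8]
 [561.  273.9]] [[582.6 313. ]
 [535.  312.1]]
rest_b [[434.8 367.6]
 [434.1 253.6]] [434.4 310.6] -0.3661235335848403
rack [[619.6 414. ]
 [623.7 216. ]
 [375.  216.9]
 [374.  407.2]] 1.1952725393909844
rest_c [[ 404.1 -269.3]
 [ 431.  -383.7]] [ 417.5 -326.5] 13.191856399884728
tray [[ 582.1 -210.9]
 [ 615.9 -382. ]
 [ 375.8 -433.3]
 [ 341.4 -255.7]] [ 478.8 -320.5] 11.15710715229703 10.951162135019814 10.555479878179426
tin [[427.5 -52.8]]
[array([259.4, 275.3]), array([259.1, 222.6])]
```

```bash
cat >> h.py <<'E'
def st():
    s=arm.get_state(); q=s['orientation']; w,x,y,z=q
    th=np.degrees(np.arctan2(2*(y*z+w*x) if 0 else 1-2*(x*x+z*z),2*(x*y-w*z)))
    tilt=np.degrees(np.arccos(np.clip(-(1-2*(x*x+y*y)),-1,1)))
    print('t %.2f'%s['time_s'],'pos',s['position'].round(1),'th %.2f tilt %.2f'%(th,tilt),'w %.1f gf %.1f'%(s['gripper_width'],s['gripper_force']),'F',s['wrist_force'].round(1)); return s['position'],th
def go(X,th):
    "total turn first (rad about tool z), then total shift in tool axes (mm)"
    p,t0=st(); d=np.array(X)-p; a=np.radians(th)
    turn=-np.radians((th-t0+180)%360-180)
    print('turn %.4f  shift'%turn,np.round([-d[0]*np.sin(a)+d[1]*np.cos(a),d[0]*np.cos(a)+d[1]*np.sin(a),-d[2]],1))
E
z=0,0,0,0,0,.1359
python3 -m crank '[0,0,0,0,0,0.1359, 0,0,0,0,0,0.1359, 0,0,0,0,0,0.1359, 0,0,0,0,0,0.1359, 0,0,0,0,0,0.1359, 0,0,0,0,0,0.1359, 0,0,0,0,0,0.1359, 0,0,0,0,0,0.1359, 0,0,0,0,0,0.1359]' -1 60
python3 -m crank '[-0.0207,0.0313,-0.002,0,0,0, -0.0207,0.0313,-0.002,0,0,0, -0.0207,0.0313,-0.002,0,0,0, -0.0207,0.0313,-0.002,0,0,0, -0.0207,0.0313,-0.002,0,0,0, -0.0207,0.0313,-0.002,0,0,0, -0.0207,0.0313,-0.002,0,0,0, -0.0207,0.0313,-0.002,0,0,0, -0.0207,0.0313,-0.002,0,0,0, -0.0207,0.0313,-0.002,0,0,0, 0,0,0,0,0,0]'
python3 - <<'E'
from h import *
go([634,-47,330],-13.5)
snap('wrist','w1'); crop('w1',0,0,512,384,1.5)
E
```

```text
time_s: 1.05
position: [187.4, 516.9, 231.0]
orientation: [0.0, 0.709, 0.705, -0.0]
wrist_force: [-0.0, -0.4, 0.8]
gripper_width: 85.1
gripper_force: 0.0
time_s: 2.15
position: [503.2, 307.7, 251.0]
orientation: [0.0, 0.708, 0.706, 0.0]
wrist_force: [-1.6, 0.6, 0.0]
gripper_width: 85.8
gripper_force: 0.0
t 2.15 pos [503.2 307.7 251. ] th -0.20 tilt 0.04 w 85.8 gf 0.0 F [-1.6  0.6  0. ]
turn 0.2321  shift [-314.3  209.9  -79. ]
```

View pics/w1_c0_0.png

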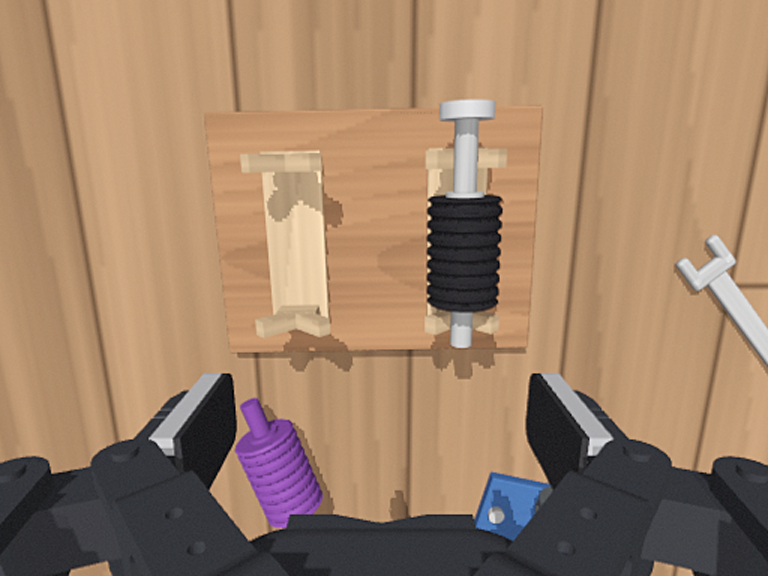

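```bash
cat >> h.py <<'E'
def uv(u0,v0,k,p): return u0+(p[0]+.5)/k-.5, v0+(p[1]+.5)/k-.5
def tri(obs):
    "obs: list of (file,u,v)"
    A=np.zeros((3,3));b=np.zeros(3)
    L=[]
    for f,u,v in obs:
        a=ray(f,u,v,0);c=ray(f,u,v,300);d=(c-a)/np.linalg.norm(c-a);P=np.eye(3)-np.outer(d,d);A+=P;b+=P@a;L.append((a,P))
    X=np.linalg.solve(A,b); return X.round(1),[round(float(np.linalg.norm(P@(X-a))),1) for a,P in L]
E
python3 - <<'E'
from h import *
np.set_printoptions(precision=1,suppress=True)
W=lambda p:('w1',*uv(0,0,1.5,p)); T=lambda p:('top0',*uv(155,120,4,p))
for n,w,t in [('k1',(205,115),(52,172)),('k4',(542,107),None),('k3',(527,350),(278,163)),('k2',(230,352),(280,447)),('barrel',(464,253),(161.5,227)),('shaftend',(461,346),(243,226)),('disc',(467,100),(45,233))]:
    if t: print(n,tri([W(w),T(t)]))
wr=lambda pts,z:cr('w1',0,0,1.5,pts,z)
for z in(12,20): 
  k=wr([(205,115),(542,107),(527,350),(230,352)],z);print('rack',z,k,np.linalg.norm(k-np.roll(k,1,0),axis=1))
k=wr([(241,161),(322,160),(257,329),(329,327)],61);print('restb',k,k.mean(0))
k=wr([(427,157),(507,156)],61);print('resta',k,k.mean(0))
for z in (52,56,60):
  k=wr([(428,253),(500,253)],z);print('barrel w',z,k,k[1]-k[0],wr([(464,200),(463,308)],z).tolist(),wr([(467,112),(461,342)],z).tolist())
E
```

```text
k1 (array([521.8, 354.3, 438.6]), [17.5, 17.5])
k3 (array([628.8, 217.2,  -5.5]), [1.1, 1.1])
k2 (array([374.4, 218.6,   2.7]), [1.7, 1.7])
barrel (array([561.4, 313.5,  50.8]), [0.2, 0.2])
shaftend (array([561. , 244.1,  53.1]), [0.9, 0.9])
disc (array([565.1, 419.1,  14.3]), [0.3, 0.3])
rack 12 [[373.9 409.7]
 [620.8 414.3]
 [624.3 224.3]
 [376.2 223.4]] [186.3 247.  190.  248.1]
rack 20 [[376.6 408.9]
 [618.3 413.5]
 [621.8 227.4]
 [378.8 226.6]] [182.4 241.8 186.  242.9]
restb [[411.2 376.9]
 [464.3 377.3]
 [413.4 260.6]
 [465.2 261.9]] [438.5 319.2]
resta [[533.  379. ]
 [585.3 379.4]] [559.1 379.2]
barrel w 52 [[535.9 313.8]
 [586.9 313.6]] [50.9 -0.2] [[559.852281777582, 350.5616614990645], [562.371351003005, 273.10157581240264]] [[559.4397533872133, 407.3199325776359], [561.9764456393873, 246.7043309473195]]
barrel w 56 [[535.5 314.5]
 [585.9 314.3]] [50.3 -0.2] [[559.1819570903748, 350.8557057970609], [561.6714723182228, 274.30439036627115]] [[558.7742685285132, 406.948082588611], [561.2812000278216, 248.21684088504549]]
barrel w 60 [[535.2 315.2]
 [584.9 315.1]] [49.7 -0.2] [[558.5116324031675, 351.14975009505736], [560.9715936334405, 275.50720492013977]] [[558.1087836698131, 406.5762325995861], [560.5859544162557, 249.7293508227715]]
```

```bash

python3 -m crank '[0,0,0,0,0,0.116, 0,0,0,0,0,0.116, -0.0354,0.021,-0.0079,0,0,0, -0.0354,0.021,-0.0079,0,0,0, -0.0354,0.021,-0.0079,0,0,0, -0.0354,0.021,-0.0079,0,0,0, -0.0354,0.021,-0.0079,0,0,0, -0.0354,0.021,-0.0079,0,0,0, -0.0354,0.021,-0.0079,0,0,0, -0.0354,0.021,-0.0079,0,0,0, -0.0354,0.021,-0.0079,0,0,0, -0.0354,0.021,-0.0079,0,0,0]'
python3 -m crank '[0,0,0,0,0,0, 0,0,0,0,0,0]'
python3 - <<'E'
from h import *
st(); snap('wrist','w2')
E
python3 -m crank '[0,0,0,0,0,-0.1454, 0,0,0,0,0,-0.1454, 0,0,0,0,0,-0.1454, -0.0286,-0.025,0,0,0,0, -0.0286,-0.025,0,0,0,0, -0.0286,-0.025,0,0,0,0, -0.0286,-0.025,0,0,0,0, -0.0286,-0.025,0,0,0,0, -0.0286,-0.025,0,0,0,0, -0.0286,-0.025,0,0,0,0, -0.0286,-0.025,0,0,0,0, 0,0,0,0,0,0]'
python3 - <<'E'
from h import *
st(); snap('wrist','w3')
a=[cv2.resize(cv2.imread(f'pics/{n}.png')[:300],None,fx=1.5,fy=1.5) [:,60:700]for n in('w2','w3')]
b=cv2.resize(cv2.imread('pics/w2.png')[60:260,130:380],None,fx=3.2,fy=3)
cv2.imwrite('pics/v2.png',b)
cv2.imwrite('pics/v3.png',cv2.resize(cv2.imread('pics/w3.png')[:300],None,fx=1.5,fy=1.5))
E
```

```text
time_s: 3.4
position: [623.3, -83.2, 330.5]
orientation: [-0.0, 0.784, 0.621, -0.0]
wrist_force: [-0.2, 0.5, 0.5]
gripper_width: 85.3
gripper_force: 0.0
time_s: 3.6
position: [623.1, -82.3, 329.8]
orientation: [-0.0, 0.784, 0.62, -0.0]
wrist_force: [-0.3, -0.9, 0.0]
gripper_width: 85.4
gripper_force: 0.0
t 3.60 pos [623.1 -82.3 329.8] th -13.33 tilt 0.06 w 85.4 gf 0.0 F [-0.3 -0.9  0. ]
time_s: 4.85
position: [472.4, -348.7, 330.0]
orientation: [-0.0, 0.632, 0.775, -0.0]
wrist_force: [-0.5, 0.3, -0.1]
gripper_width: 85.5
gripper_force: 0.0
t 4.85 pos [ 472.4 -348.7  330. ] th 11.60 tilt 0.05 w 85.5 gf 0.0 F [-0.5  0.3 -0.1]
```

View pics/v3.png

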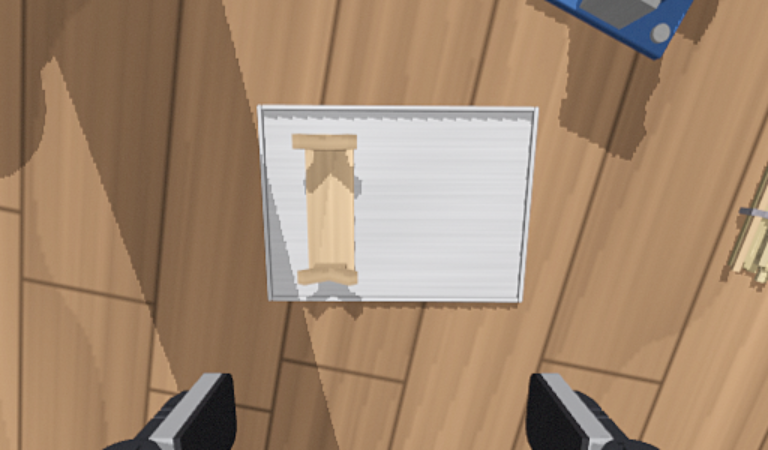

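View pics/v2.png

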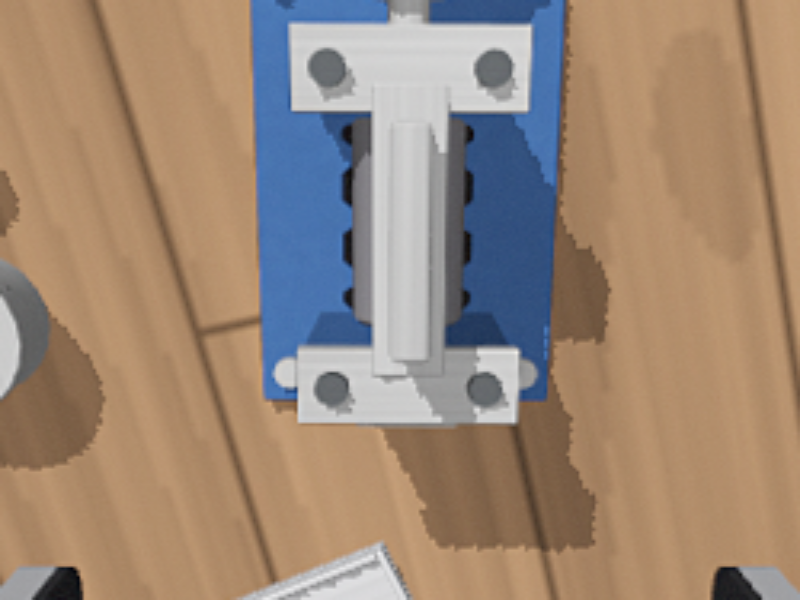

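```bash
cat >> h.py <<'E'
def cr2(f,u0,v0,kx,ky,pts,z): return np.array([ray(f,u0+(a+.5)/kx-.5,v0+(b+.5)/ky-.5,z) for a,b in pts])[:,:2]
E
python3 - <<'E'
from h import *
np.set_printoptions(precision=1,suppress=True)
S=lambda p,z:cr2('w2',130,60,3.2,3,p,z)
h=S([(390,122),(430,122),(430,360),(390,360)],168); print('handle',h.mean(0),ang(h[2:].mean(0),h[:2].mean(0))-90,np.linalg.norm(h-np.roll(h,1,0),axis=1))
for z in(118,132):
  b=S([(327,68),(494,68),(332,389),(485,389)],z); print('bolts',b.mean(0),ang(b[2:].mean(0),b[:2].mean(0))-90,np.linalg.norm(b[0]-b[1]),np.linalg.norm(b[0]-b[2]))
  f=S([(290,22),(532,22),(520,424),(297,424)],z);print('feet',f.mean(0),ang(f[0],f[1]),np.linalg.norm(f[0]-f[1]),np.linalg.norm(f[0]-f[3]))
u=S([(353,120),(465,120),(465,322),(353,322)],94);print('upper',u.mean(0))
p=S([(267,401),(547,401)],8);print('plate end',p)
W=lambda p,z:cr('w3',0,0,1.5,p,z)
t=W([(259,106),(538,108),(521,302),(269,300)],12);print('tray',t,t.mean(0),[np.linalg.norm(t[0]-t[1]),np.linalg.norm(t[1]-t[2])],ang(t[0],t[1]),ang(t[3],t[2]),ang(t[3],t[0])-90,ang(t[2],t[1])-90)
r=W([(293,142),(357,141),(298,277),(358,275)],53);print('restc',r,r.mean(0),ang(r[2:].mean(0),r[:2].mean(0))-90)
# rest overlays
def box(f,c,yaw,z0,k,img,col,shp='rest'):
    a=np.radians(yaw);R=np.array([[np.cos(a),-np.sin(a)],[np.sin(a),np.cos(a)]])
    def L(p,q):
        P=[proj(f,[*(np.array(c)+R@np.array(s[:2])),s[2]+z0]) for s in(p,q)]
        cv2.line(img,*[tuple(int(round((v+.5)*k-.5)) for v in s) for s in P],col,1)
    for y in(-64,-52,52,64):
        for x0,x1 in((-26,-20),(20,26)): L((x0,y,49),(x1,y,49))
        L((-20,y,49),(0,y,29));L((20,y,49),(0,y,29))
    for a_,b_ in(((-22,-66),(22,-66)),((22,-66),(22,66)),((22,66),(-22,66)),((-22,66),(-22,-66))): L((*a_,0),(*b_,0))
i1=cv2.resize(cv2.imread('pics/w1_c0_0.png')[90:370,200:560] if 0 else np.load('w1.npz')['color'],None,fx=3,fy=3,interpolation=cv2.INTER_CUBIC)
box('w1',(437,316),1,12,3,i1,(0,0,255));box('w1',(562,318),1,12,3,i1,(0,0,255))
i3=cv2.resize(np.load('w3.npz')['color'],None,fx=3,fy=3,interpolation=cv2.INTER_CUBIC)
box('w3',r.mean(0),11.5,4,3,i3,(0,0,255))
A=i1[250:720,440:780];B=i1[250:720,820:1060]
B=i3[240:710,520:760]; C=i1[250:720,830:1040]
cv2.imwrite('pics/ov.png',np.hstack([A,C,B]))
E
```

```text
handle [634.6 -45.6] -13.138262729226582 [72.5 11.2 72.5 11.9]
bolts [634.6 -47.1] -13.485246819427473 53.61143851559587 113.19353123103016
feet [634.8 -46.6] -13.339843879143766 76.77843155642292 141.4997895187647
bolts [634.7 -45.9] -13.485246819427473 51.490003304977236 108.71439861648726
feet [634.9 -45.4] -13.339843879143746 73.7402652130132 135.90056211334988
upper [635.2 -44.9]
plate end [[ 551.4 -119.8]
 [ 676.9 -149.4]]
tray [[ 342.7 -256.6]
 [ 584.2 -208.7]
 [ 618.7 -383.5]
 [ 376.4 -431.2]] [ 480.5 -320. ] [np.float64(246.27587397805772), np.float64(178.1248189206089)] 11.20134579500053 11.146204252600604 10.943227688984592 11.152964503077342
restc [[ 384.  -280.6]
 [ 435.2 -269.3]
 [ 405.8 -391.9]
 [ 457.2 -379.5]] [ 420.5 -330.3] 11.188146372175026
```

View pics/ov.png

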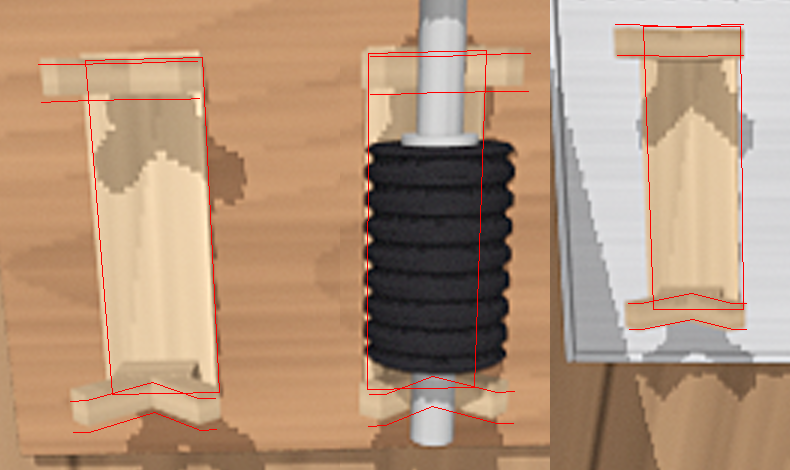

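```bash

python3 -m crank '[0,0,0,0,0,0.1454, 0,0,0,0,0,0.1454, 0,0,0,0,0,0.1454, 0.0415,0.011,0.0125,0,0,0, 0.0415,0.011,0.0125,0,0,0, 0.0415,0.011,0.0125,0,0,0, 0.0415,0.011,0.0125,0,0,0, 0.0415,0.011,0.0125,0,0,0, 0.0415,0.011,0.0125,0,0,0, 0.0415,0.011,0.0125,0,0,0, 0.0415,0.011,0.0125,0,0,0]' >/dev/null
python3 -m crank '[0,0,0,0,0,0,0,0,0,0,0,0]'
python3 -c "
from h import *
go([634.7,-45.8,143],-13.4)"
```

```text
time_s: 6.2
position: [635.6, -41.7, 229.9]
orientation: [-0.0, 0.783, 0.622, -0.0]
wrist_force: [-0.0, 0.2, 1.1]
gripper_width: 85.5
gripper_force: 0.0
t 6.20 pos [635.6 -41.7 229.9] th -13.09 tilt 0.06 w 85.5 gf 0.0 F [-0.   0.2  1.1]
turn 0.0055  shift [-4.2  0.  86.9]
```

```bash

python3 -m crank '[-0.0042,0,0.01,0,0,0.0055, 0,0,0.02,0,0,0, 0,0,0.02,0,0,0, 0,0,0.02,0,0,0, 0,0,0.012,0,0,0, 0,0,0.005,0,0,0, 0,0,0,0,0,0, 0,0,0,0,0,0]' >/dev/null
python3 -c "
from h import *
st()"
python3 -m crank '[0,0,0,0,0,0, 0,0,0,0,0,0, 0,0,0,0,0,0, 0,0,0,0,0,0, 0,0,0,0,0,0, 0,0,0,0,0,0, 0,0,0,0,0,0, 0,0,0,0,0,0, 0,0,0,0,0,0, 0,0,0,0,0,0]' 1 60 >/dev/null
python3 -c "
from h import *
st()"
```

```text
t 7.00 pos [635.3 -48.8 144.2] th -13.63 tilt 0.07 w 85.0 gf 0.0 F [-0.3 -0.5  0.3]
t 8.00 pos [635.1 -48.6 143.5] th -13.61 tilt 0.03 w 10.8 gf 59.3 F [-0.2 -0.8  3.2]
```

```bash

python3 -m crank '[0,0,-0.005,0,0,0, 0,0,-0.01,0,0,0, 0,0,-0.01,0,0,0, 0,0,-0.01,0,0,0, 0,0,-0.02,0,0,0, 0,0,-0.02,0,0,0, 0,0,-0.02,0,0,0, 0,0,0,0,0,0]' >/dev/null
python3 -c "
from h import *
go([541.3,-308,150],11.15)
snap('scene','s1')"
```

```text
t 8.80 pos [636.1 -48.7 241.8] th -13.61 tilt 0.31 w 10.9 gf 58.8 F [ 1.2 -0.4 -5.4]
turn -0.4321  shift [-236.  -143.1   91.8]
```

```bash

python3 -m crank '[0,0,0,0,0,-0.144, 0,0,0,0,0,-0.144, 0,0,0,0,0,-0.144, -0.0295,-0.0179,0,0,0,0, -0.0295,-0.0179,0,0,0,0, -0.0295,-0.0179,0,0,0,0, -0.0295,-0.0179,0,0,0,0, -0.0295,-0.0179,0,0,0,0, -0.0295,-0.0179,0,0,0,0, -0.0295,-0.0179,0,0,0,0, -0.0295,-0.0179,0,0,0,0]' >/dev/null
python3 -m crank '[0,0,0.02,0,0,0, 0,0,0.03,0,0,0, 0,0,0.03,0,0,0, 0,0,0.03,0,0,0, 0,0,0.02,0,0,0, 0,0,0,0,0,0,0,0,0,0,0,0,0,0,0,0,0,0]' >/dev/null
python3 -c "
from h import *
go([541,-309,43.5],11.15)"
```

```text
t 10.75 pos [ 540.5 -308.2  109.5] th 11.14 tilt 0.11 w 10.8 gf 59.2 F [ 0.3 -0.3 -5.2]
turn -0.0002  shift [-0.9  0.3 66. ]
```

```bash

python3 -m crank '[0,0,0.02,0,0,0, 0,0,0.02,0,0,0, 0,0,0.012,0,0,0, 0,0,0.006,0,0,0, 0,0,0.003,0,0,0, 0,0,0.001,0,0,0, 0,0,0.001,0,0,0, 0,0,0.001,0,0,0, 0,0,0,0,0,0, 0,0,0,0,0,0]' |sed -n '2p;4p'
python3 -m crank '[0,0,0.001,0,0,0, 0,0,0.0005,0,0,0, 0,0,0,0,0,0]' |sed -n '2p;4p'
python3 -m crank '[0,0,0.0005,0,0,0, 0,0,0.0005,0,0,0, 0,0,0,0,0,0]' |sed -n '2p;4p'
python3 -c "
from h import *
st()"
```

```text
position: [540.1, -307.9, 44.5]
wrist_force: [0.6, 0.5, -4.9]
position: [540.2, -307.9, 43.5]
wrist_force: [-3.0, 2.1, 4.1]
position: [540.2, -307.9, 43.5]
wrist_force: [-7.6, 4.7, 15.8]
t 12.35 pos [ 540.2 -307.9   43.5] th 11.14 tilt 0.04 w 10.6 gf 62.1 F [-7.6  4.7 15.8]
```

```bash

python3 -m crank '[0,0,-0.0008,0,0,0, 0,0,0,0,0,0, 0,0,0,0,0,0, 0,0,0,0,0,0]' -0.3 |sed -n '2p;4,5p'
python3 -m crank '[0,0,-0.003,0,0,0, 0,0,-0.01,0,0,0, 0,0,-0.03,0,0,0, 0,0,-0.04,0,0,0, 0,0,-0.04,0,0,0, 0,0,-0.04,0,0,0, 0,0,-0.03,0,0,0, 0,0,0,0,0,0]' -1 |sed -n '2p;4,5p'
python3 -c "
from h import *
go([635,-46,74],-13.5)"
```

```text
position: [540.1, -307.9, 42.5]
wrist_force: [0.2, -0.3, 0.2]
gripper_width: 55.4
position: [541.4, -308.8, 241.2]
wrist_force: [1.0, -0.7, 0.6]
gripper_width: 85.7
t 13.55 pos [ 541.4 -308.8  241.2] th 11.14 tilt 0.48 w 85.7 gf 0.0 F [ 1.  -0.7  0.6]
turn 0.4300  shift [277.4  29.6 167.2]
```

```bash

python3 -m crank '[0,0,0,0,0,0.1433, 0,0,0,0,0,0.1433, 0,0,0,0,0,0.1433, 0.0347,0.0037,0,0,0,0, 0.0347,0.0037,0,0,0,0, 0.0347,0.0037,0,0,0,0, 0.0347,0.0037,0,0,0,0, 0.0347,0.0037,0,0,0,0, 0.0347,0.0037,0,0,0,0, 0.0347,0.0037,0,0,0,0, 0.0347,0.0037,0,0,0,0]' >/dev/null
python3 -m crank '[0,0,0.02,0,0,0, 0,0,0.03,0,0,0, 0,0,0.02,0,0,0, 0,0,0.01,0,0,0, 0,0,0,0,0,0,0,0,0,0,0,0,0,0,0,0,0,0]' >/dev/null
python3 -c "
from h import *
go([635,-46,74],-13.5)
snap('wrist','w4');snap('scene','s4')
a=cv2.resize(cv2.imread('pics/s4.png')[190:370,50:330],None,fx=2.85,fy=2.85)[:300]
b=cv2.imread('pics/w4.png')[:290]
b=np.hstack([b,np.zeros((290,798-512,3),np.uint8)])
cv2.imwrite('pics/v4.png',np.vstack([a[:,:798],b]))"
```

```text
t 15.35 pos [634.1 -44.9 156.9] th -13.50 tilt 0.11 w 85.5 gf 0.0 F [-0.6  0.7  0.7]
turn -0.0000  shift [-0.8  1.1 82.9]
```

View pics/v4.png

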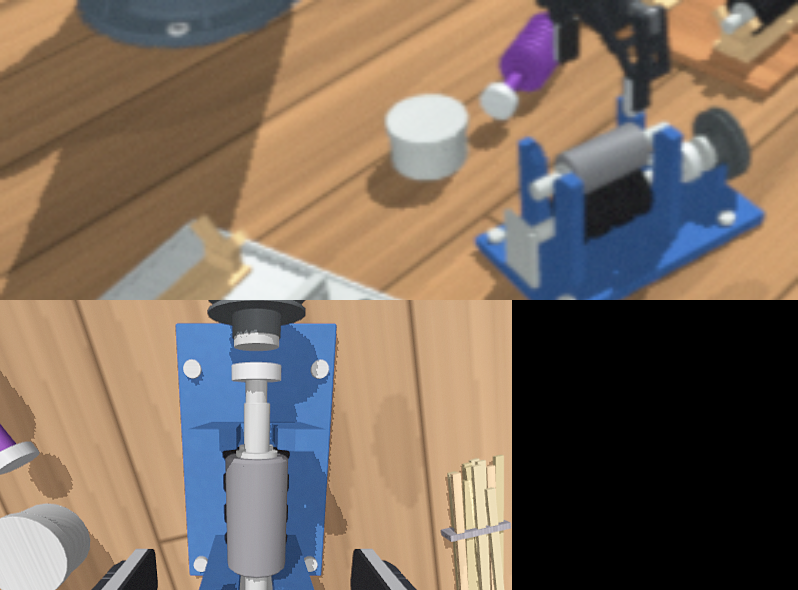

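```bash

python3 -m crank '[-0.0008,0.001,0.02,0,0,0, 0,0,0.02,0,0,0, 0,0,0.02,0,0,0, 0,0,0.015,0,0,0, 0,0,0.007,0,0,0, 0,0,0.001,0,0,0, 0,0,0,0,0,0,0,0,0,0,0,0]' |sed -n '2p;4,5p'
python3 -m crank '[0,0,0,0,0,0, 0,0,0,0,0,0, 0,0,0,0,0,0, 0,0,0,0,0,0, 0,0,0,0,0,0, 0,0,0,0,0,0, 0,0,0,0,0,0, 0,0,0,0,0,0]' 1 50 >/dev/null
python3 -c "
from h import *
st()"
```

```text
position: [634.9, -45.9, 73.5]
wrist_force: [-0.5, -0.1, -0.1]
gripper_width: 85.4
t 17.05 pos [634.7 -45.8  73.1] th -13.49 tilt 0.05 w 39.1 gf 49.9 F [ 0.1 -0.7  5.8]
```

```bash

python3 -m crank '[0,0,-0.005,0,0,0, 0,0,-0.015,0,0,0, 0,0,-0.02,0,0,0, 0,0,-0.03,0,0,0, 0,0,-0.03,0,0,0, 0,0,-0.02,0,0,0, 0,0,0,0,0,0, 0,0,0,0,0,0]' |sed -n '2p;4,5p'
python3 -c "
from h import *
go([420.5,-330.3,23],11.15)"
```

```text
position: [633.9, -45.7, 192.2]
wrist_force: [0.2, 0.8, -4.1]
gripper_width: 38.7
t 17.85 pos [633.9 -45.7 192.2] th -13.49 tilt 0.03 w 38.7 gf 51.0 F [ 0.2  0.8 -4.1]
turn -0.4301  shift [-237.9 -264.4  169.2]
```

Turn 3 × -0.1434; then 10 rows (-0.0238, -0.0264).

```bash

python3 -m crank '[0,0,0,0,0,-0.1434, 0,0,0,0,0,-0.1434, -0.0238,-0.0264,0,0,0,-0.1434, -0.0238,-0.0264,0,0,0,0, -0.0238,-0.0264,0,0,0,0, -0.0238,-0.0264,0,0,0,0, -0.0238,-0.0264,0,0,0,0, -0.0238,-0.0264,0,0,0,0, -0.0238,-0.0264,0,0,0,0, -0.0238,-0.0264,0,0,0,0, -0.0238,-0.0264,0,0,0,0]' >/dev/null
python3 -m crank '[0,0,0.02,0,0,0, 0,0,0.03,0,0,0, 0,0,0.03,0,0,0, 0,0,0.01,0,0,0, 0,0,0,0,0,0,0,0,0,0,0,0,0,0,0,0,0,0]' >/dev/null
python3 -c "
from h import *
go([420.5,-330.3,23],11.15)"
```

```text
t 19.65 pos [ 439.4 -299.   103.8] th 11.17 tilt 0.11 w 38.4 gf 51.3 F [-0.2 -0.1 -3.7]
turn 0.0003  shift [-27.1 -24.6  80.8]
```

```bash

python3 -m crank '[-0.0136,-0.0123,0,0,0,0, -0.0136,-0.0123,0,0,0,0, 0,0,0.01,0,0,0, 0,0,0.02,0,0,0, 0,0,0.02,0,0,0, 0,0,0.01,0,0,0, 0,0,0.005,0,0,0, 0,0,0,0,0,0, 0,0,0,0,0,0]' >/dev/null
python3 -c "
from h import *
go([420.5,-330.3,23],11.15); snap('wrist','w5');snap('scene','s5')
a=cv2.resize(cv2.imread('pics/s5.png')[215:365,30:230],None,fx=3,fy=3)
b=cv2.imread('pics/w5.png')[:370,180:360]
b=cv2.resize(b,None,fx=450/370,fy=450/370)
cv2.imwrite('pics/v5.png',np.hstack([a[:,:570],b]))"
```

```text
t 20.55 pos [ 420.4 -330.3   38.3] th 11.16 tilt 0.07 w 38.9 gf 51.5 F [ 0.   0.  -3.6]
turn 0.0002  shift [-0.1  0.1 15.3]
```

View pics/v5.png

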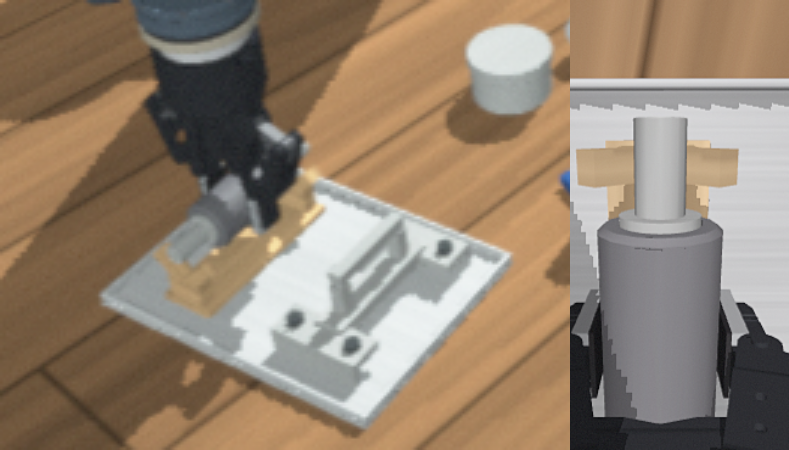

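```bash

python3 -m crank '[0,0,0.005,0,0,0, 0,0,0.004,0,0,0, 0,0,0.002,0,0,0, 0,0,0.001,0,0,0, 0,0,0.001,0,0,0, 0,0,0.001,0,0,0, 0,0,0,0,0,0, 0,0,0,0,0,0]' |sed -n '2p;4p'
python3 -m crank '[0,0,0.001,0,0,0, 0,0,0,0,0,0, 0,0,0,0,0,0]' |sed -n '2p;4p'
python3 -m crank '[0,0,0.001,0,0,0, 0,0,0,0,0,0, 0,0,0,0,0,0]' |sed -n '2p;4p'
```

```text
position: [419.9, -330.1, 23.7]
wrist_force: [-1.4, -0.8, -1.0]
position: [419.9, -330.2, 23.4]
wrist_force: [-5.0, 1.7, 11.3]
position: [419.8, -330.3, 23.1]
wrist_force: [-9.2, 4.1, 22.0]
```

```bash

python3 -m crank '[0,0,-0.0017,0,0,0, 0,0,0,0,0,0, 0,0,0,0,0,0, 0,0,0,0,0,0, 0,0,0,0,0,0]' -0.3 |sed -n '2p;4,5p'
python3 -m crank '[0,0,-0.01,0,0,0, 0,0,-0.02,0,0,0, 0,0,-0.04,0,0,0, 0,0,-0.04,0,0,0, 0,0,-0.04,0,0,0, 0,0,-0.04,0,0,0, 0,0,-0.03,0,0,0, 0,0,0,0,0,0,0,0,0,0,0,0]' -1 |sed -n '2p;4,5p'
python3 -c "
from h import *
go([625,-85,250],-13.5)"
```

```text
position: [420.0, -330.0, 23.2]
wrist_force: [0.5, -0.1, -0.3]
gripper_width: 55.3
position: [419.9, -329.9, 243.9]
wrist_force: [-0.2, -0.9, -0.2]
gripper_width: 85.6
t 23.45 pos [ 419.9 -329.9  243.9] th 11.16 tilt 0.06 w 85.6 gf 0.0 F [-0.2 -0.9 -0.2]
turn 0.4303  shift [286.1 142.3  -6.1]
```

```bash

python3 -m crank '[0,0,0,0,0,0.1434, 0,0,0,0,0,0.1434, 0,0,0,0,0,0.1434, 0.0358,0.0178,-0.0008,0,0,0, 0.0358,0.0178,-0.0008,0,0,0, 0.0358,0.0178,-0.0008,0,0,0, 0.0358,0.0178,-0.0008,0,0,0, 0.0358,0.0178,-0.0008,0,0,0, 0.0358,0.0178,-0.0008,0,0,0, 0.0358,0.0178,-0.0008,0,0,0, 0.0358,0.0178,-0.0008,0,0,0, 0,0,0,0,0,0]' >/dev/null
python3 -m crank '[0,0,0,0,0,0, 0,0,0,0,0,0]'|sed -n '2p'
cat > ov.py <<'E'
from h import *
def lines(f,img,k,c,yaw,segs,col,off=(0,0)):
    a=np.radians(yaw);R=np.array([[np.cos(a),-np.sin(a)],[np.sin(a),np.cos(a)]])
    for p,q in segs:
        P=[proj(f,[*(np.array(c)+R@np.array(s[:2],float)),s[2]]) for s in(p,q)]
        cv2.line(img,*[(int(round((s[0]-off[0]+.5)*k-.5)),int(round((s[1]-off[1]+.5)*k-.5))) for s in P],col,1)
E
python3 - <<'E'
from ov import *
st(); s=snap('wrist','w6')
k=3; img=cv2.resize(s['color'][20:220,120:386],None,fx=k,fy=k,interpolation=cv2.INTER_CUBIC)
seg=[]
for y in(-58,-46,46,58):
    seg+=[((-38,y,118),(-21,y,118)),((21,y,118),(38,y,118))]
for x in(-38,-21,21,38):
    for y in(-52,52): seg.append(((x,y-6,118),(x,y+6,118)))
lines('w6',img,k,(634.8,-46),-13.4,seg,(0,0,255),(120,20))
lines('w6',img,k,(634.8,-46),-13.4,[((-26,-38,48),(26,-38,48)),((26,-38,48),(26,38,48)),((26,38,48),(-26,38,48)),((-26,38,48),(-26,-38,48)),((0,-70,48),(0,98,48))],(0,255,255),(120,20))
cv2.imwrite('pics/v6.png',img)
E
```

```text
position: [624.5, -85.4, 248.8]
t 24.85 pos [624.5 -85.4 248.8] th -13.53 tilt 0.11 w 85.7 gf 0.0 F [ 0.5 -0.9  0.1]
```

View pics/v6.png

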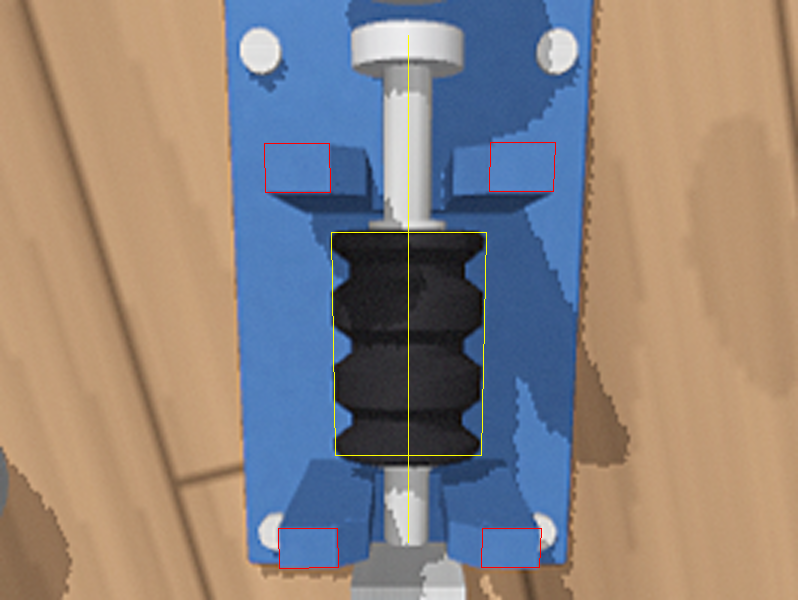

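```bash

python3 -m crank '[0.01,0.0005,0,0,0,-0.002, 0.02,0,0.02,0,0,0, 0.0105,0,0.03,0,0,0, 0,0,0.03,0,0,0, 0,0,0.02,0,0,0, 0,0,0.01,0,0,0, 0,0,0,0,0,0, 0,0,0,0,0,0, 0,0,0,0,0,0]' >/dev/null
python3 -c "
from h import *
go([634.8,-46,29],-13.4)"
```

```text
t 25.80 pos [635.8 -45.6 141.1] th -13.39 tilt 0.12 w 85.5 gf 0.0 F [ 0.2 -0.6  0.5]
turn 0.0002  shift [ -0.6  -0.9 112.1]
```

```bash

python3 -m crank '[-0.0006,-0.0009,0.02,0,0,0, 0,0,0.02,0,0,0, 0,0,0.02,0,0,0, 0,0,0.01,0,0,0, 0,0,0.01,0,0,0, 0,0,0.005,0,0,0, 0,0,0.005,0,0,0, 0,0,0,0,0,0]' |sed -n '2p;4p'
python3 -m crank '[0,0,0.005,0,0,0, 0,0,0.005,0,0,0, 0,0,0.005,0,0,0, 0,0,0.004,0,0,0, 0,0,0.003,0,0,0, 0,0,0,0,0,0, 0,0,0,0,0,0]' |sed -n '2p;4p'
python3 -m crank '[0,0,0,0,0,0, 0,0,0,0,0,0, 0,0,0,0,0,0, 0,0,0,0,0,0, 0,0,0,0,0,0, 0,0,0,0,0,0, 0,0,0,0,0,0]' 1 60 >/dev/null
python3 -c "
from h import *
st()"
```

```text
position: [634.1, -45.9, 49.6]
wrist_force: [-0.6, 0.3, -0.6]
position: [634.2, -45.9, 27.7]
wrist_force: [-0.1, 0.6, 0.0]
t 28.00 pos [634.4 -45.9  28.3] th -13.39 tilt 0.04 w 50.6 gf 61.6 F [-1.   0.1  5.7]
```

```bash

python3 -m crank '[0,0,-0.004,0,0,0, 0,0,-0.01,0,0,0, 0,0,-0.015,0,0,0, 0,0,-0.015,0,0,0, 0,0,-0.015,0,0,0, 0,0,-0.02,0,0,0, 0,0,-0.02,0,0,0, 0,0,-0.02,0,0,0, 0,0,-0.02,0,0,0, 0,0,-0.02,0,0,0, 0,0,0,0,0,0, 0,0,0,0,0,0]' |sed -n '2p;4,5p'
python3 -c "
from h import *
go([438,318,32.3],0.8)"
```

```text
position: [633.9, -45.8, 186.9]
wrist_force: [-0.3, -0.4, -5.9]
gripper_width: 50.6
t 29.20 pos [633.9 -45.8 186.9] th -13.38 tilt 0.03 w 50.6 gf 63.5 F [-0.3 -0.4 -5.9]
turn -0.2474  shift [ 366.5 -190.8  154.6]
```

```bash

python3 -m crank '[0,0,0,0,0,-0.1237, 0,0,0,0,0,-0.1237, 0.0367,-0.0191,0,0,0,0, 0.0367,-0.0191,0,0,0,0, 0.0367,-0.0191,0,0,0,0, 0.0367,-0.0191,0,0,0,0, 0.0367,-0.0191,0,0,0,0, 0.0367,-0.0191,0,0,0,0, 0.0367,-0.0191,0,0,0,0, 0.0367,-0.0191,0,0,0,0, 0.0367,-0.0191,0,0,0,0, 0.0367,-0.0191,0,0,0,0]' >/dev/null
python3 -m crank '[0,0,0.01,0,0,0, 0,0,0.03,0,0,0, 0,0,0.03,0,0,0, 0,0,0.01,0,0,0, 0,0,0,0,0,0,0,0,0,0,0,0,0,0,0,0,0,0]' >/dev/null
python3 - <<'E'
from ov import *
go([438,319,32.3],0.8); s=snap('wrist','w7')
k=2.0; img=cv2.resize(s['color'][:290],None,fx=k*.78,fy=k*.78,interpolation=cv2.INTER_CUBIC);k*=.78
seg=[]
for y in(-64,-52,52,64):
    seg+=[((-26,y,61),(-20,y,61)),((20,y,61),(26,y,61)),((-20,y,61),(0,y,41)),((20,y,61),(0,y,41))]
lines('w7',img,k,(438,318),0.8,seg,(0,0,255)); lines('w7',img,k,(560,318.5),0.8,seg,(0,0,255))
lines('w7',img,k,(561,313),1,[((-26,-38,52),(26,-38,52)),((26,-38,52),(26,38,52)),((26,38,52),(-26,38,52)),((-26,38,52),(-26,-38,52))],(0,255,255))
cv2.imwrite('pics/v7.png',img)
E
```

```text
t 31.10 pos [438.8 318.7 108. ] th 0.79 tilt 0.12 w 50.4 gf 64.1 F [ 0.7  0.4 -4.7]
turn -0.0002  shift [ 0.3 -0.8 75.7]
```

View pics/v7.png

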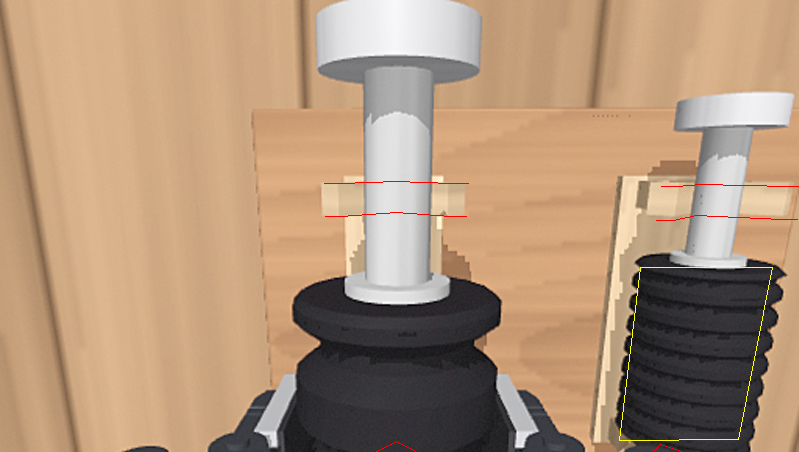

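```bash

python3 -m crank '[0.0003,-0.0014,0.02,0,0,0, 0,0,0.02,0,0,0, 0,0,0.015,0,0,0, 0,0,0.01,0,0,0, 0,0,0.004,0,0,0, 0,0,0.002,0,0,0, 0,0,0.001,0,0,0, 0,0,0.001,0,0,0, 0,0,0,0,0,0, 0,0,0,0,0,0]' |sed -n '2p;4p'
python3 -m crank '[0,0,0.001,0,0,0, 0,0,0.0005,0,0,0, 0,0,0,0,0,0, 0,0,0,0,0,0]' |sed -n '2p;4p'
python3 -m crank '[0,0,0.001,0,0,0, 0,0,0.0005,0,0,0,0,0,0,0,0,0, 0,0,0,0,0,0]' |sed -n '2p;4p'
```

```text
position: [436.8, 318.8, 34.0]
wrist_force: [0.8, -0.1, -5.0]
position: [437.4, 319.0, 32.8]
wrist_force: [2.9, -0.2, 3.8]
position: [437.7, 319.1, 32.3]
wrist_force: [0.1, -4.3, 19.3]
```

```bash

python3 -m crank '[0,0,-0.0017,0,0,0, 0,0,0,0,0,0, 0,0,0,0,0,0, 0,0,0,0,0,0, 0,0,0,0,0,0]' -0.65 |sed -n '2p;4,5p'
python3 -m crank '[0,0,-0.01,0,0,0, 0,0,-0.02,0,0,0, 0,0,-0.03,0,0,0, 0,0,-0.04,0,0,0, 0,0,-0.02,0,0,0, 0,0,0,0,0,0,0,0,0,0,0,0]' -1 |sed -n '2p;4,5p'
python3 -c "
from h import *
go([560,312.5,32.3],0.9)"
```

```text
position: [436.5, 318.7, 32.2]
wrist_force: [0.6, -0.4, -0.2]
gripper_width: 70.9
position: [436.5, 318.7, 152.5]
wrist_force: [0.8, 0.2, 0.4]
gripper_width: 85.3
t 34.15 pos [436.5 318.7 152.5] th 0.80 tilt 0.02 w 85.3 gf 0.0 F [0.8 0.2 0.4]
turn -0.0018  shift [ -8.1 123.4 120.2]
```

```bash

python3 -m crank '[-0.003,0.041,0,0,0,-0.0018, -0.002,0.041,0,0,0,0, -0.0026,0.0414,0,0,0,0, 0,0,0.01,0,0,0, 0,0,0.02,0,0,0, 0,0,0.03,0,0,0, 0,0,0.03,0,0,0, 0,0,0.01,0,0,0, 0,0,0,0,0,0, 0,0,0,0,0,0]' |sed -n '2p;4,5p'
python3 -c "
from h import *
go([560,312.5,32.3],0.9)"
```

```text
position: [560.3, 313.2, 53.1]
wrist_force: [-0.1, 0.9, 0.8]
gripper_width: 85.3
t 35.15 pos [560.3 313.2  53.1] th 0.91 tilt 0.04 w 85.3 gf 0.0 F [-0.1  0.9  0.8]
turn 0.0001  shift [-0.7 -0.3 20.8]
```

```bash

python3 -m crank '[0,0,0.01,0,0,0, 0,0,0.007,0,0,0, 0,0,0.004,0,0,0, 0,0,0,0,0,0, 0,0,0,0,0,0]' |sed -n '2p;4,5p'
python3 -m crank '[0,0,0,0,0,0, 0,0,0,0,0,0, 0,0,0,0,0,0, 0,0,0,0,0,0, 0,0,0,0,0,0, 0,0,0,0,0,0, 0,0,0,0,0,0]' 1 60 >/dev/null
python3 -c "
from h import *
st()"
python3 -m crank '[0,0,-0.005,0,0,0, 0,0,-0.015,0,0,0, 0,0,-0.02,0,0,0, 0,0,-0.02,0,0,0, 0,0,-0.03,0,0,0, 0,0,-0.03,0,0,0, 0,0,-0.03,0,0,0, 0,0,0,0,0,0, 0,0,0,0,0,0]' |sed -n '2p;4,5p'
python3 - <<'E'
from h import *
go([634.4,-45.9,28.3],-13.4)
s=snap('wrist','w8')
for f in('w7','w8'):
    c=np.load(f+'.npz')['color'].astype(int)
    g=cv2.GaussianBlur(c.astype(np.uint8),(3,3),0).max(2)
    cs=slice(250,260)
    col=g[:260,cs].mean(1); print(f,[int(v) for v in col[:60:2]],[int(v) for v in col[160:220:2]])
    # widths: bright nonwood (low saturation)
    sat=(c.max(2)-c.min(2)<25)&(c.max(2)>120)
    for r in (20,40,100,150): u=np.where(sat[r,170:340])[0]+170; print(r,u.min() if len(u) else 0,u.max() if len(u) else 0)
E
```

```text
position: [560.2, 313.1, 31.5]
wrist_force: [0.3, -0.3, 0.2]
gripper_width: 85.5
t 36.35 pos [561.9 313.2  32.4] th 0.89 tilt 0.24 w 50.5 gf 62.7 F [ 5.5 -0.5  2.9]
position: [559.7, 312.9, 181.4]
wrist_force: [-0.3, -0.5, -3.7]
gripper_width: 50.1
t 37.25 pos [559.7 312.9 181.4] th 0.91 tilt 0.00 w 50.1 gf 63.7 F [-0.3 -0.5 -3.7]
turn 0.2497  shift [-331.7  155.8  153.1]
w7 [247, 247, 247, 247, 247, 246, 246, 246, 246, 246, 246, 246, 246, 246, 245, 245, 246, 230, 131, 121, 120, 146, 174, 172, 173, 172, 172, 172, 172, 172] [220, 220, 219, 219, 219, 219, 219, 219, 219, 218, 219, 215, 193, 207, 228, 226, 229, 192, 44, 42, 42, 45, 61, 63, 63, 61, 54, 47, 53, 54]
20 202 308
40 203 307
100 233 276
150 234 274
w8 [247, 247, 247, 247, 247, 247, 247, 247, 247, 246, 246, 246, 246, 246, 248, 210, 117, 121, 120, 152, 177, 176, 176, 176, 175, 176, 175, 175, 175, 175] [220, 220, 220, 220, 220, 220, 219, 219, 219, 219, 198, 203, 227, 227, 228, 219, 65, 42, 42, 45, 61, 63, 64, 55, 31, 43, 56, 55, 57, 58]
20 201 306
40 202 305
100 232 275
150 233 273
```

```bash

python3 -m crank '[0,0,0,0,0,0.1249, 0,0,0,0,0,0.1249, -0.0332,0.0156,0,0,0,0, -0.0332,0.0156,0,0,0,0, -0.0332,0.0156,0,0,0,0, -0.0332,0.0156,0,0,0,0, -0.0332,0.0156,0,0,0,0, -0.0332,0.0156,0,0,0,0, -0.0332,0.0156,0,0,0,0, -0.0332,0.0156,0,0,0,0, -0.0332,0.0156,0,0,0,0, -0.0332,0.0156,0,0,0,0]' >/dev/null
python3 -m crank '[0,0,0,0,0,0,0,0,0,0,0,0,0,0,0,0,0,0,0,0,0,0,0,0]' >/dev/null
python3 -c "
from h import *
go([634.3,-46.4,28.3],-13.4)"
```

```text
t 38.90 pos [634.5 -45.1 180.8] th -13.35 tilt 0.06 w 50.3 gf 63.6 F [ 0.5 -0.2 -3.1]
turn 0.0010  shift [-1.300e+00  1.000e-01  1.525e+02]
```

Lower in stages with force checks.

```bash

python3 -m crank '[-0.0013,0,0.01,0,0,0.001, 0,0,0.02,0,0,0, 0,0,0.02,0,0,0, 0,0,0.015,0,0,0, 0,0,0.01,0,0,0, 0,0,0.01,0,0,0, 0,0,0.01,0,0,0, 0,0,0.01,0,0,0, 0,0,0,0,0,0]' |sed -n '2p;4,5p'
python3 -m crank '[0,0,0.01,0,0,0, 0,0,0.01,0,0,0, 0,0,0.01,0,0,0, 0,0,0.005,0,0,0, 0,0,0.005,0,0,0, 0,0,0,0,0,0, 0,0,0,0,0,0]' |sed -n '2p;4,5p'
python3 -c "
from h import *
go([634.3,-46.4,28.3],-13.4)"
```

```text
position: [633.9, -47.3, 75.0]
wrist_force: [-0.3, -0.2, -4.2]
gripper_width: 50.2
position: [634.7, -47.4, 36.6]
wrist_force: [-0.6, 0.1, -4.1]
gripper_width: 51.1
t 40.50 pos [634.7 -47.4  36.6] th -13.47 tilt 0.02 w 51.1 gf 63.7 F [-0.6  0.1 -4.1]
turn -0.0012  shift [ 0.9 -0.6  8.3]
```

```bash

python3 -m crank '[0.0005,-0.0003,0.003,0,0,0, 0,0,0.003,0,0,0, 0,0,0.001,0,0,0, 0,0,0.001,0,0,0, 0,0,0,0,0,0, 0,0,0,0,0,0]' |sed -n '2p;4,5p'
python3 -m crank '[0,0,0.001,0,0,0, 0,0,0.0005,0,0,0, 0,0,0,0,0,0, 0,0,0,0,0,0]' |sed -n '2p;4,5p'
python3 -m crank '[0,0,0.0005,0,0,0, 0,0,0.0005,0,0,0, 0,0,0,0,0,0, 0,0,0,0,0,0]' |sed -n '2p;4,5p'
```

```text
position: [634.4, -46.9, 28.5]
wrist_force: [0.4, -0.0, -2.7]
gripper_width: 50.1
position: [634.5, -46.9, 28.3]
wrist_force: [-6.9, 0.1, 10.8]
gripper_width: 50.5
position: [634.6, -46.9, 28.1]
wrist_force: [-11.7, 1.9, 19.9]
gripper_width: 50.3
```

```bash

python3 -m crank '[0,0,-0.0015,0,0,0, 0,0,0,0,0,0, 0,0,0,0,0,0, 0,0,0,0,0,0, 0,0,0,0,0,0]' -0.8 |sed -n '2p;4,5p'
python3 -m crank '[0,0,-0.005,0,0,0, 0,0,-0.01,0,0,0, 0,0,-0.02,0,0,0, 0,0,-0.03,0,0,0, 0,0,-0.04,0,0,0, 0,0,-0.04,0,0,0, 0,0,-0.03,0,0,0, 0,0,0,0,0,0,0,0,0,0,0,0]' -1 |sed -n '2p;4,5p'
python3 -c "
from h import *
go([419.8,-330.2,23.1],11.15)"
```

```text
position: [634.4, -46.8, 27.2]
wrist_force: [0.5, 0.1, -0.1]
gripper_width: 77.0
position: [634.5, -46.9, 203.4]
wrist_force: [-0.1, 0.0, -0.5]
gripper_width: 85.7
t 43.30 pos [634.5 -46.9 203.4] th -13.47 tilt 0.09 w 85.7 gf 0.0 F [-0.1  0.  -0.5]
turn -0.4297  shift [-236.5 -265.4  180.3]
```

```bash

python3 -m crank '[0,0,0,0,0,-0.1432, 0,0,0,0,0,-0.1432, 0,0,0,0,0,-0.1432, -0.0296,-0.0332,0,0,0,0, -0.0296,-0.0332,0,0,0,0, -0.0296,-0.0332,0,0,0,0, -0.0296,-0.0332,0,0,0,0, -0.0296,-0.0332,0,0,0,0, -0.0296,-0.0332,0,0,0,0, -0.0296,-0.0332,0,0,0,0, -0.0296,-0.0332,0,0,0,0, 0,0,0,0,0,0]' >/dev/null
python3 -m crank '[0,0,0.02,0,0,0, 0,0,0.04,0,0,0, 0,0,0.03,0,0,0, 0,0,0.01,0,0,0, 0,0,0,0,0,0,0,0,0,0,0,0,0,0,0,0,0,0]' >/dev/null
python3 -c "
from h import *
go([419.8,-330.2,23.1],11.15)"
```

```text
t 45.20 pos [ 420.2 -330.9  103.8] th 11.15 tilt 0.13 w 85.3 gf 0.0 F [ 0.4  0.2 -0.4]
turn 0.0001  shift [ 0.8 -0.3 80.7]
```

```bash

python3 -m crank '[0.0007,-0.0003,0.02,0,0,0, 0,0,0.03,0,0,0, 0,0,0.02,0,0,0, 0,0,0.008,0,0,0, 0,0,0.0025,0,0,0, 0,0,0,0,0,0, 0,0,0,0,0,0]' |sed -n '2p;4,5p'
python3 -m crank '[0,0,0,0,0,0, 0,0,0,0,0,0, 0,0,0,0,0,0, 0,0,0,0,0,0, 0,0,0,0,0,0, 0,0,0,0,0,0, 0,0,0,0,0,0, 0,0,0,0,0,0]' 1 50 |sed -n '2p;4,5p'
python3 -m crank '[0,0,-0.005,0,0,0, 0,0,-0.015,0,0,0, 0,0,-0.02,0,0,0, 0,0,-0.03,0,0,0, 0,0,-0.03,0,0,0, 0,0,-0.04,0,0,0, 0,0,-0.03,0,0,0, 0,0,0,0,0,0, 0,0,0,0,0,0]' |sed -n '2p;4,5p'
python3 -c "
from h import *
go([634.6,-46,73.1],-13.45)"
```

```text
position: [419.7, -330.4, 23.0]
wrist_force: [-0.2, 0.5, 1.2]
gripper_width: 85.5
position: [419.5, -330.0, 22.3]
wrist_force: [0.4, 1.4, 6.7]
gripper_width: 38.9
position: [418.8, -329.6, 192.0]
wrist_force: [0.8, -0.1, -5.1]
gripper_width: 38.3
t 47.60 pos [ 418.8 -329.6  192. ] th 11.14 tilt 0.02 w 38.3 gf 51.2 F [ 0.8 -0.1 -5.1]
turn 0.4292  shift [326.1 143.9 118.9]
```

```bash

python3 -m crank '[0,0,0,0,0,0.1431, 0,0,0,0,0,0.1431, 0,0,0,0,0,0.1431, 0.0408,0.018,0,0,0,0, 0.0408,0.018,0,0,0,0, 0.0408,0.018,0,0,0,0, 0.0408,0.018,0,0,0,0, 0.0408,0.018,0,0,0,0, 0.0408,0.018,0,0,0,0, 0.0408,0.018,0,0,0,0, 0.0408,0.018,0,0,0,0, 0,0,0,0,0,0]' >/dev/null
python3 -m crank '[0,0,0,0,0,0,0,0,0,0,0,0,0,0,0,0,0,0]' >/dev/null
python3 -c "
from h import *
go([634.6,-46,72.3],-13.4)"
```

```text
t 49.10 pos [634.4 -46.9 191.3] th -13.53 tilt 0.07 w 38.5 gf 51.5 F [-0.7 -0.2 -3.6]
turn -0.0023  shift [  1.   0. 119.]
```

```bash

python3 -m crank '[0.001,0,0.02,0,0,-0.002, 0,0,0.03,0,0,0, 0,0,0.02,0,0,0, 0,0,0.015,0,0,0, 0,0,0.01,0,0,0, 0,0,0.01,0,0,0, 0,0,0.005,0,0,0, 0,0,0.004,0,0,0, 0,0,0,0,0,0, 0,0,0,0,0,0]' |sed -n '2p;4,5p'
python3 -m crank '[0,0,0.002,0,0,0, 0,0,0.001,0,0,0, 0,0,0.001,0,0,0, 0,0,0,0,0,0, 0,0,0,0,0,0]' |sed -n '2p;4,5p'
python3 -m crank '[0,0,0.0005,0,0,0, 0,0,0.0005,0,0,0, 0,0,0,0,0,0, 0,0,0,0,0,0]' |sed -n '2p;4,5p'
```

```text
position: [635.6, -45.0, 78.3]
wrist_force: [0.4, -0.4, -3.4]
gripper_width: 38.8
position: [635.3, -44.9, 73.9]
wrist_force: [-0.5, 0.6, -3.7]
gripper_width: 38.5
position: [635.4, -45.0, 72.9]
wrist_force: [0.1, 0.1, -4.2]
gripper_width: 38.8
```

```bash

python3 -m crank '[0,0,0.0005,0,0,0, 0,0,0.0005,0,0,0, 0,0,0,0,0,0, 0,0,0,0,0,0]' |sed -n '2p;4,5p'
python3 -m crank '[0,0,0.0005,0,0,0, 0,0,0.0005,0,0,0, 0,0,0,0,0,0, 0,0,0,0,0,0]' |sed -n '2p;4,5p'
```

```text
position: [635.7, -45.0, 72.3]
wrist_force: [-0.1, 0.4, 1.8]
gripper_width: 38.5
position: [636.3, -45.2, 72.2]
wrist_force: [0.1, -0.4, 6.0]
gripper_width: 38.8
```

```bash

python3 -m crank '[0,0,-0.0006,0,0,0, 0,0,0,0,0,0, 0,0,0,0,0,0, 0,0,0,0,0,0, 0,0,0,0,0,0]' -0.5 |sed -n '2p;4,5p'
python3 -m crank '[0,0,-0.005,0,0,0, 0,0,-0.015,0,0,0, 0,0,-0.03,0,0,0, 0,0,-0.04,0,0,0, 0,0,-0.04,0,0,0, 0,0,-0.02,0,0,0, 0,0,0,0,0,0,0,0,0,0,0,0]' -1 |sed -n '2p;4,5p'
python3 -c "
from h import *
go([540.2,-307.9,43.5],11.14)"
```

```text
position: [635.2, -44.9, 71.3]
wrist_force: [0.0, 0.4, 0.5]
gripper_width: 64.0
position: [635.2, -44.9, 222.0]
wrist_force: [-1.2, 0.3, -0.4]
gripper_width: 85.4
t 53.10 pos [635.2 -44.9 222. ] th -13.34 tilt 0.04 w 85.4 gf 0.0 F [-1.2  0.3 -0.4]
turn -0.4272  shift [-239.7 -144.   178.5]
```

```bash

python3 -m crank '[0,0,0,0,0,-0.1424, 0,0,0,0,0,-0.1424, 0,0,0,0,0,-0.1424, -0.03,-0.018,0,0,0,0, -0.03,-0.018,0,0,0,0, -0.03,-0.018,0,0,0,0, -0.03,-0.018,0,0,0,0, -0.03,-0.018,0,0,0,0, -0.03,-0.018,0,0,0,0, -0.03,-0.018,0,0,0,0, -0.03,-0.018,0,0,0,0, 0,0,0,0,0,0]' >/dev/null
python3 -m crank '[0,0,0.02,0,0,0, 0,0,0.03,0,0,0, 0,0,0.03,0,0,0, 0,0,0.01,0,0,0, 0,0,0,0,0,0,0,0,0,0,0,0,0,0,0,0,0,0]' >/dev/null
python3 -c "
from h import *
go([540.2,-307.9,43.5],11.14)"
```

```text
t 55.00 pos [ 541.1 -308.5  133. ] th 11.14 tilt 0.12 w 85.2 gf 0.0 F [ 0.2  0.2 -0.7]
turn 0.0001  shift [ 0.8 -0.7 89.5]
```

```bash

python3 -m crank '[0.0006,-0.0008,0.02,0,0,0, 0,0,0.03,0,0,0, 0,0,0.02,0,0,0, 0,0,0.01,0,0,0, 0,0,0.008,0,0,0, 0,0,0.001,0,0,0, 0,0,0,0,0,0, 0,0,0,0,0,0]' |sed -n '2p;4,5p'
python3 -m crank '[0,0,0,0,0,0, 0,0,0,0,0,0, 0,0,0,0,0,0, 0,0,0,0,0,0, 0,0,0,0,0,0, 0,0,0,0,0,0, 0,0,0,0,0,0, 0,0,0,0,0,0, 0,0,0,0,0,0, 0,0,0,0,0,0]' 1 60 |sed -n '2p;4,5p'
python3 -c "
from h import *
st()"
python3 -m crank '[0,0,-0.005,0,0,0, 0,0,-0.015,0,0,0, 0,0,-0.02,0,0,0, 0,0,-0.04,0,0,0, 0,0,-0.04,0,0,0, 0,0,-0.04,0,0,0, 0,0,-0.03,0,0,0, 0,0,-0.01,0,0,0, 0,0,0,0,0,0, 0,0,0,0,0,0]' |sed -n '2p;4,5p'
python3 -c "
from h import *
go([635,-48.6,143.5],-13.45)"
```

```text
position: [540.0, -308.1, 43.5]
wrist_force: [-1.0, 0.2, 0.0]
gripper_width: 85.1
position: [539.6, -307.9, 42.6]
wrist_force: [0.9, -0.3, 0.4]
gripper_width: 10.9
t 56.80 pos [ 539.6 -307.9   42.6] th 11.14 tilt 0.02 w 10.9 gf 61.4 F [ 0.9 -0.3  0.4]
position: [538.8, -307.4, 240.7]
wrist_force: [-0.7, -1.1, -6.5]
gripper_width: 10.6
t 57.80 pos [ 538.8 -307.4  240.7] th 11.14 tilt 0.16 w 10.6 gf 60.7 F [-0.7 -1.1 -6.5]
turn 0.4291  shift [274.1  33.4  97.2]
```

```bash

python3 -m crank '[0,0,0,0,0,0.143, 0,0,0,0,0,0.143, 0,0,0,0,0,0.143, 0.0343,0.0042,0,0,0,0, 0.0343,0.0042,0,0,0,0, 0.0343,0.0042,0,0,0,0, 0.0343,0.0042,0,0,0,0, 0.0343,0.0042,0,0,0,0, 0.0343,0.0042,0,0,0,0, 0.0343,0.0042,0,0,0,0, 0.0343,0.0042,0,0,0,0, 0,0,0,0,0,0]' >/dev/null
python3 -m crank '[0,0,0.02,0,0,0, 0,0,0.02,0,0,0, 0,0,0,0,0,0,0,0,0,0,0,0,0,0,0,0,0,0]' >/dev/null
python3 - <<'E'
from ov import *
go([635,-48.6,142.6],-13.45)
s=snap('scene','s9'); w=snap('wrist','w9')
a=cv2.resize(s['color'][130:310,190:350],None,fx=2.5,fy=2.5); b=cv2.resize(w['color'][:380,100:440],None,fx=450/380*.98,fy=450/380)
cv2.imwrite('pics/v9.png',np.hstack([a,b]))
E
```

```text
t 59.50 pos [636.3 -49.1 203.1] th -13.46 tilt 0.04 w 10.7 gf 60.7 F [-0.9 -0.6 -5.3]
turn -0.0001  shift [ 0.2 -1.3 60.5]
```

```bash

python3 -m crank '[0.0002,-0.0012,0.01,0,0,0, 0,0,0.015,0,0,0, 0,0,0.01,0,0,0, 0,0,0.005,0,0,0, 0,0,0.003,0,0,0, 0,0,0,0,0,0, 0,0,0,0,0,0]' |sed -n '2p;4p'
python3 -m crank '[0,0,0.004,0,0,0, 0,0,0.004,0,0,0, 0,0,0.003,0,0,0, 0,0,0.002,0,0,0, 0,0,0.001,0,0,0, 0,0,0,0,0,0, 0,0,0,0,0,0]' |sed -n '2p;4p'
python3 -c "
from h import *
go([635,-48.6,142.6],-13.45)"
```

```text
position: [635.1, -48.3, 159.8]
wrist_force: [1.0, 0.2, -5.9]
position: [634.9, -48.3, 145.6]
wrist_force: [0.0, -0.0, -6.7]
t 61.00 pos [634.9 -48.3 145.6] th -13.44 tilt 0.01 w 10.6 gf 60.7 F [ 0.  -0.  -6.7]
turn 0.0002  shift [-0.3  0.2  3. ]
```

```bash

python3 -m crank '[0,0,0.001,0,0,0, 0,0,0.001,0,0,0, 0,0,0.0005,0,0,0, 0,0,0,0,0,0, 0,0,0,0,0,0]' |sed -n '2p;4p'
python3 -m crank '[0,0,0.0005,0,0,0, 0,0,0.0005,0,0,0, 0,0,0,0,0,0, 0,0,0,0,0,0]' |sed -n '2p;4p'
python3 -m crank '[0,0,0.0005,0,0,0, 0,0,0.0005,0,0,0, 0,0,0,0,0,0, 0,0,0,0,0,0]' |sed -n '2p;4p'
```

```text
position: [634.9, -48.3, 143.0]
wrist_force: [-0.8, 0.3, -5.0]
position: [635.1, -48.4, 142.5]
wrist_force: [-0.5, -1.1, 0.8]
position: [635.2, -48.4, 142.5]
wrist_force: [-5.1, -0.8, 9.6]
```

Seated at 142.5 mm as predicted. Release, retreat, and look.

```bash

python3 -m crank '[0,0,-0.0007,0,0,0, 0,0,0,0,0,0, 0,0,0,0,0,0, 0,0,0,0,0,0, 0,0,0,0,0,0, 0,0,0,0,0,0]' -0.6 |sed -n '2p;4,5p'
python3 -m crank '[0,0,-0.005,0,0,0, 0,0,-0.02,0,0,0, 0,0,-0.04,0,0,0, 0,0,-0.04,0,0,0, 0,0,-0.04,0,0,0, -0.03,0,-0.03,0,0,0, -0.03,0,0,0,0,0, 0,0,0,0,0,0, 0,0,0,0,0,0, 0,0,0,0,0,0]' -1 |sed -n '2p;4,5p'
python3 - <<'E'
from ov import *
st()
s=snap('scene','s10'); w=snap('wrist','w10'); t=snap('top','t10')
a=cv2.resize(s['color'][140:320,190:350],None,fx=2.5,fy=2.5)
b=cv2.resize(w['color'][20:280,130:360],None,fx=450/260,fy=450/260)
cv2.imwrite('pics/v10.png',np.hstack([a,b]))
E
```

```text
position: [634.9, -48.3, 141.6]
wrist_force: [0.1, -0.3, 0.2]
gripper_width: 68.0
position: [620.9, -106.0, 316.4]
wrist_force: [-0.5, 0.5, -0.1]
gripper_width: 85.3
t 63.90 pos [ 620.9 -106.   316.4] th -13.42 tilt 0.04 w 85.3 gf 0.0 F [-0.5  0.5 -0.1]
```

View pics/v10.png

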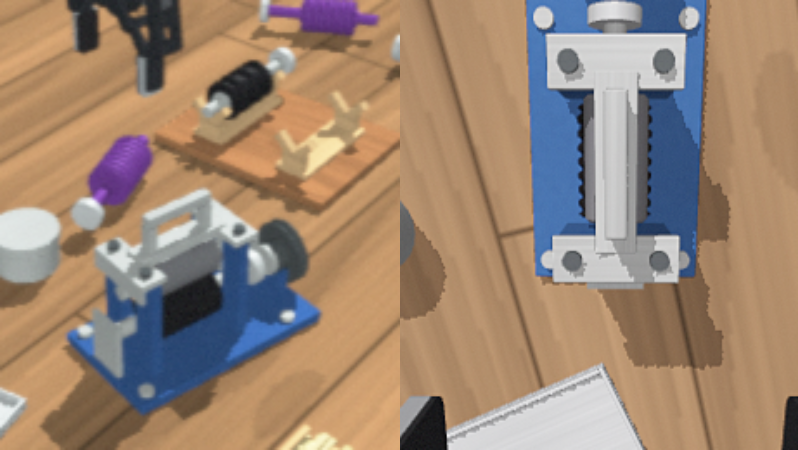

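The final picture shows the bar level across both cheeks around (615,160), with the spare roller's fine grooves visible under the upper roller. The disc is on the +y side at (615,15), the old roller lies in rest_b at (240,90), and the tin is where it was.

```bash
python3 -c "
from bench import arm
print(arm.close_job())"
```

```text
the job is handed in; nothing more can be done
None
```

The lower roller is changed and the job handed in after about 64 s of robot time: the spare is in the bottom of the slots with its disc at +y, the upper roller and pressure bar are seated back on top, the old roller lies in rest_b, and the grease tin was not touched.

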